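# Start a spin on the microcentrifuge

### The job

Start a slightly longer and faster spin on the microcentrifuge: first push its open lid down until it is fully shut, then tap the time-up key (upper arrow key left of the display), then the speed-up key (upper arrow key right of the display), and last the long start key at the far right of the panel. Push the lid gently with the fingertips and tap lightly, pressing each key in and letting it spring back; press no key while the lid is open and no other key at all. Pick nothing up, and leave the tubes, dishes, bottles and pen around the machine where they are.

Things in the scene. Friction and masses are not known exactly. Their poses are not given: they have to be found in the camera images.
- microfuge: Microcentrifuge, white, fixed: 300 mm deep (its x), 240 wide (y), 145 high with the lid shut. Origin: centre of its underside; x points from front to hinge, z up. At the front, facing the robot, a keypad panel with a display in the middle, rising at 15 degrees from 85 mm above the bench at the front to 110 mm, 96 mm long; behind it the grey lid. Left and right are as seen from the robot.
- lid (a joint): Opening angle of the centrifuge lid in rad, 0 = fully shut, larger = open, at most 1.1. The lid stands half open at the start (about 0.5 to 1.0). Stiff friction hinge: it stays where it is left, and about 2 to 4 N at its front edge moves it; shut, it meets a hard stop.
- lid_front (a point): Point on the lid's flat outer (upper) face, midway across, 25 mm in from the free front edge and 165 mm from the hinge along the lid. Site axes turn with the lid: x from front edge to hinge, y along the hinge, z out of the outer face. The lid is 190 mm long, 206 mm wide, 20 mm thick; when shut this point is 145 mm above the bench.
- lid_hinge (a point): The hinge axis at the rear of the lid (runs along this point's y), 125 mm above the bench, 138 mm behind the centrifuge's origin; it lies in the plane of the lid's underside, 20 mm below the outer face.
- time_up_top (a point): Upper of the two square arrow keys (20 x 20 mm) left of the display, 48 mm left of the machine's middle; arrow points away from the robot, clock mark below it. This point: centre of the key's top face, 9 mm above the panel at rest; point z points out of the key, square to the sloping panel, x up the slope, y to the left.
- time_up (a joint): Travel of that key in m: 0 = at rest, 0.005 = fully pressed, 5 mm into the panel. Sprung: starts to move at 1.2 N, counts as pressed from 2 mm (3.6 N), bottoms hard at 7.2 N, springs back when let go.
- time_down_top (a point): Lower (nearer the robot) of the two square arrow keys (20 x 20 mm) left of the display, 36 mm down the slope from the time-up key. This point: centre of the key's top face, 9 mm above the panel at rest; point z points out of the key, square to the sloping panel, x up the slope, y to the left.
- time_down (a joint): Travel of that key in m: 0 = at rest, 0.005 = fully pressed, 5 mm into the panel. Sprung: starts to move at 1.2 N, counts as pressed from 2 mm (3.6 N), bottoms hard at 7.2 N, springs back when let go.
- speed_up_top (a point): Upper of the two square arrow keys (20 x 20 mm) right of the display, 48 mm right of the machine's middle; arrow points away from the robot, turning-arrow mark below it. This point: centre of the key's top face, 9 mm above the panel at rest; point z points out of the key, square to the sloping panel, x up the slope, y to the left.
- speed_up (a joint): Travel of that key in m: 0 = at rest, 0.005 = fully pressed, 5 mm into the panel. Sprung: starts to move at 1.2 N, counts as pressed from 2 mm (3.6 N), bottoms hard at 7.2 N, springs back when let go.
- speed_down_top (a point): Lower (nearer the robot) of the two square arrow keys (20 x 20 mm) right of the display, 36 mm down the slope from the speed-up key. This point: centre of the key's top face, 9 mm above the panel at rest; point z points out of the key, square to the sloping panel, x up the slope, y to the left.
- speed_down (a joint): Travel of that key in m: 0 = at rest, 0.005 = fully pressed, 5 mm into the panel. Sprung: starts to move at 1.2 N, counts as pressed from 2 mm (3.6 N), bottoms hard at 7.2 N, springs back when let go.
- start_top (a point): The long start key at the far right of the panel, 93 mm right of the machine's middle, 56 mm long up the slope and 24 mm wide. This point: centre of the key's top face, 9 mm above the panel at rest; point z points out of the key, square to the sloping panel, x up the slope, y to the left.
- start (a joint): Travel of that key in m: 0 = at rest, 0.005 = fully pressed, 5 mm into the panel. Sprung: starts to move at 1.2 N, counts as pressed from 2 mm (3.6 N), bottoms hard at 7.2 N, springs back when let go.
- lid_release_top (a point): The round lid-release key, 22 mm across, at the far left of the panel, 93 mm left of the machine's middle. This point: centre of the key's top face, 9 mm above the panel at rest; point z points out of the key, square to the sloping panel, x up the slope, y to the left.
- lid_release (a joint): Travel of that key in m: 0 = at rest, 0.005 = fully pressed, 5 mm into the panel. Sprung: starts to move at 1.2 N, counts as pressed from 2 mm (3.6 N), bottoms hard at 7.2 N, springs back when let go.
- tube_rack: Bystander: red rack of capped test tubes, 200 x 88 mm, 70 mm high, tubes to 126 mm; stands left of the centrifuge. Origin: centre of the underside.
- dish: Bystander: one Petri dish with dark red agar, 92 mm across, 15 mm high, in front of the centrifuge. Origin: centre of the underside.
- dish_stack: Bystander: three stacked Petri dishes, 92 mm across, 44 mm high, right of the centrifuge. Origin: centre of the underside.
- dropper_bottle: Bystander: small white dropper bottle, 26 mm across, 62 mm high, in front of the panel. Origin: centre of the underside.
- microtube_block: Bystander: blue block of microtubes, 90 x 60 mm, 43 mm high, right of the centrifuge. Origin: centre of the underside.
- reagent_bottle: Bystander: amber reagent bottle with a black cap, 58 mm across, 125 mm high, right of the centrifuge. Origin: centre of the underside.
- marker: Bystander: marker pen lying on the bench, 135 mm long, 13 mm thick, left of the centrifuge's front. Origin: middle of its length, underside.

How it is judged:
By the outcome, as a careful person would: the job done as asked, in the order asked, and still so for the second after the job is handed in, with the robot touching nothing.
It also fails if it takes over 50 s, if anything falls off the work surface, if the arm or the gripper's body presses on something with over 40 N, if the wrist force passes 120 N, or if a joint passes its speed limit or range.

### The arm

A 6-joint arm with a two-finger parallel gripper is mounted at the origin on the work surface. World frame = base frame: x ahead of the robot, y to its left, z up, the work surface at z = 0. Lengths are in m, angles in rad, forces in N, time in s.
With the tool pointing down it reaches from about 0.35 to 0.775 m from the base axis. Payload 7.3 kg.
Tool frame: the origin (TCP) lies between the finger pads; the fingertips stand 14 mm ahead of it and the grasp point (between the pads) lies 5 mm behind it; z points along the fingers, y is the line along which they close (so a half turn about z gives the same grasp; the last joint's range is limited). The gripper opens to 92 mm and grips with 3 to 60 N. Pads are 19 mm wide; open, the fingers measure 130 mm over their backs; the gripper's body (75 mm by 190 mm) begins 47 mm behind the grasp point.
Start: joints at [1.099, 0.342, 1.524, -0, 1.275, -0.146], TCP at [0.168, 0.497, 0.241] pointing down, gripper open.
Joint ranges: [-2.53, 2.53], [-0.77, 2.02], [0.04, 2.7], [-1, 4.14], [0.28, 2.66], [-3.11, 3.11]. Speed limits (rad/s): [2.57, 2.57, 3.14, 3.14, 3.14, 3.14].

### API

Orientations are given as [roll, pitch, yaw] about the fixed x, y, z axes, in that order (R = Rz(yaw) Ry(pitch) Rx(roll)).
In Python, from cell import robot, eyes gives the robot as it stands. The module is installed in compiled form; this text tells all that it offers.
- The arm moves only by the shell command python3 -m handwheel 'ROWS' [FORCE]. ROWS is JSON, one flat list of numbers, 5 for each row, row after row: the shift along the world's x, y, z in mm, then the turn about the world's z in rad, then the opening, from 0 (shut) to 1 (fully open). In form: [x, y, z, spin, jaw, x, y, z, spin, jaw, ...]. A call has 1 to 8 rows; each row shifts and turns the commanded pose from where the row before left it; what a row does not reach is not made up. A row lasts 1/10 s, in which the tool goes at most 50 mm and 8.59 degrees, less where a joint would pass 70% of its speed; a pose out of reach is approached as far as the arm can. A call with a gripper value outside its range is refused whole. The fingers move at their own pace and stop on an object; FORCE is the grip in N (left out, the last holds). Time passes only in rows, so rows that do not move let the fingers close. It gives the time, the measured TCP pose, the force, the opening and the grip force at its end, in the units of the state.
- robot.observe(): the state, without advancing time (a new reading comes with each control period).
- eyes.read_camera(name): name is "side" or "top" or "wrist"; returns (picture, depth): 384x512x3 uint8, blue, green, red; 384x512 float32, m along the optical axis (not along the pixel's ray), 0 where there is no reading.
- eyes.calibration(name): a dict with "fx", "fy", "cx", "cy" (pixels), "world_to_cam" (4x4, takes a point from world to camera coordinates). Camera axes: x right, y down, z forward; pixel columns grow to the right and rows downward; lengths in m; the calibration is good to about 2 mm. A picture is of the moment at which its call begins: read the wrist's pose just before it. calibration takes no time and is no camera call; for the wrist camera it gives the pose at the moment of the call.
- robot.hand_in(): hands the job in; it is judged then, once.
The state is a dict: "time": time; "qpos": joint angles; "qvel": joint speeds; "joint_efforts": joint torques, N m; "tool_pos": TCP position; "tool_rot": TCP orientation; "contact_force": force on the tool from outside, world axes, zero at the start; "torque": the same for the moment, N m; "opening": finger opening in m; "grip_force": force on a finger pad.
Only numpy, scipy, OpenCV 4.12 (cv2) and the standard library are available. Lean on these libraries where they do the work, as an engineer would, in place of code of your own. Each camera call takes 0.05 s, during which the arm holds its last target. There are 200 camera calls.

## Working session

There is one attempt and no reset: what is moved stays moved. The work goes in short steps, Python scripts to look and compute and a shell command to move; the robot and the scene stay as the last step left them, time stands still between calls to the robot, and variables do not carry over. Pictures are saved under pics/ and viewed, at most 10 in all, crops included, and the job is handed in when it is done.

```bash
mkdir -p pics; cat > h.py <<'E'
import numpy as np, cv2
from cell import robot, eyes
def snap(n,f):
    p,d=eyes.read_camera(n); c=eyes.calibration(n); cv2.imwrite(f'pics/{f}.png',p); np.savez(f'{f}.npz',p=p,d=d,T=c['world_to_cam'],k=[c['fx'],c['fy'],c['cx'],c['cy']])
def cloud(f):
    z=np.load(f+'.npz'); d=z['d']; fx,fy,cx,cy=z['k']; v,u=np.mgrid[:d.shape[0],:d.shape[1]]
    P=np.stack([(u-cx)/fx*d,(v-cy)/fy*d,d,np.ones_like(d)],-1)@np.linalg.inv(z['T']).T
    P=P[...,:3]; P[d==0]=np.nan; return P
E
python3 - <<'E'
from h import *
snap('top','top1'); snap('side','side1')
a=cv2.imread('pics/top1.png');b=cv2.imread('pics/side1.png')
s=robot.observe();print(s['time'],s['tool_pos'],s['tool_rot'],s['opening'],s['contact_force'])
E
```

```text
0.1 [0.16786785 0.49707903 0.24011559] [-3.14023131e+00 -2.32591230e-04  2.81572852e+00] 0.09194881733797906 [ 0.24414773  0.07925601 -0.81239301]
```

View pics/top1.png

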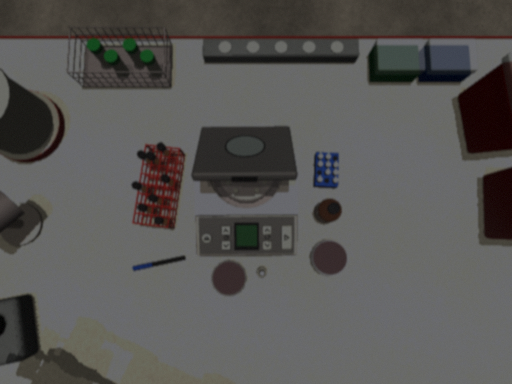

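View pics/side1.png

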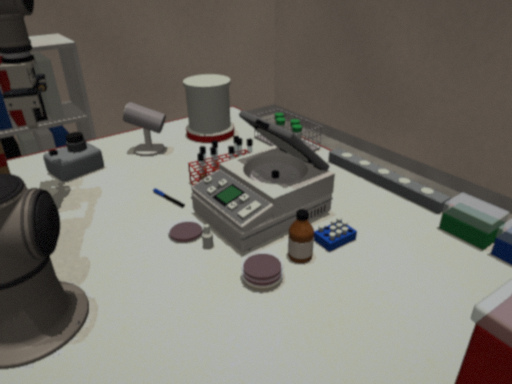

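Top view: the panel spans columns 196–297, rows 215–255. Keys sit at about release (207,238), time-up (226,231), speed-up (267,231) and start (287,237). The lid is open behind, its front edge near row 178.

```bash
python3 - <<'E'
from h import *
np.set_printoptions(precision=4,suppress=True)
P=cloud('top1')
for n,(u,v) in dict(rel=(207,238),tu=(226,231),td=(226,244),disp=(247,236),su=(267,231),sd=(267,244),st=(287,237),lidL=(205,170),lidR=(285,170),lidm=(245,170),lidtopL=(205,135),lidtopR=(285,135),edge=(245,177),bottle=(262,271),dish=(229,278),bottle2=(328,210)).items(): print(n,np.nanmedian(P[v-1:v+2,u-1:u+2].reshape(-1,3),axis=0))
# panel plane fit w/ 15deg, machine yaw from panel points
q=P[212:260,190:305].reshape(-1,3); q=q[(q[:,2]>.083)&(q[:,2]<.125)]
A=np.c_[q[:,:2],np.ones(len(q))]
for _ in range(5):
    c=np.linalg.lstsq(A,q[:,2],rcond=None)[0]; r=q[:,2]-A@c; k=abs(r)<.003; q=q[k];A=A[k]
print('panel',c,len(q),'slope deg',np.degrees(np.arctan(np.hypot(*c[:2]))),'yaw',np.arctan2(c[1],c[0]))
print(cv2.minAreaRect(q[:,:2].astype(np.float32)*1000))
L=P[130:176,203:288].reshape(-1,3); L=L[L[:,2]>.13];A=np.c_[L[:,:2],np.ones(len(L))]
for _ in range(5):
    c=np.linalg.lstsq(A,L[:,2],rcond=None)[0]; r=L[:,2]-A@c; k=abs(r)<.006; L=L[k];A=A[k]
print('lid',c,len(L),np.arctan(np.hypot(*c[:2])),np.arctan2(-c[1],-c[0]),L.min(0),L.max(0))
a=cv2.imread('pics/top1.png')[120:265,185:305]; cv2.imwrite('pics/crop1.png',cv2.convertScaleAbs(cv2.resize(a,None,fx=4,fy=4,interpolation=cv2.INTER_CUBIC),alpha=1.6))
E
```

```text
rel [0.4801 0.1202 0.1059]
tu [0.4962 0.0761 0.1089]
td [0.4662 0.0763 0.1024]
disp [0.4847 0.0275 0.0981]
su [ 0.4961 -0.019   0.1085]
sd [ 0.4661 -0.0191  0.1019]
st [ 0.4822 -0.0657  0.1056]
lidL [0.6094 0.1058 0.2635]
lidR [ 0.6093 -0.0491  0.2634]
lidm [0.609  0.0281 0.2647]
lidtopL [0.7073 0.1201 0.1702]
lidtopR [ 0.7055 -0.0581  0.1754]
edge [0.5953 0.0281 0.2642]
bottle [ 0.4013 -0.0081  0.0613]
dish [0.3802 0.0748 0.015 ]
bottle2 [ 0.5443 -0.1611  0.114 ]
panel [ 0.2739 -0.0009 -0.0347] 2579 slope deg 15.31726581027051 yaw -0.0033003917234698597
((488.23907470703125, 29.878875732421875), (92.94866943359375, 235.44642639160156), 0.45204031467437744)
lid [-0.9318 -0.0062  0.8314] 3805 0.750117068831789 0.0066900774606369565 [ 0.5986 -0.0639  0.1533] [0.7239 0.1264 0.2703]
```

View pics/crop1.png

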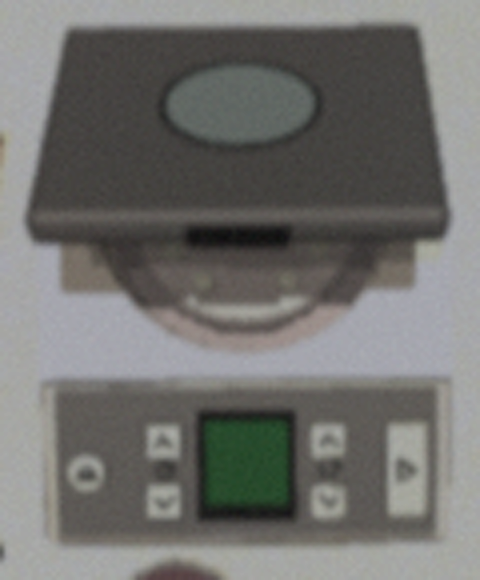

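Keys are visible at tu (226,230.5), su (267,230), start (287,237). Machine yaw is about 0, its middle y is about 0.028, and the lid angle is about 0.75 rad. Next I close the fingers and go above the lid.

```bash
python3 -m handwheel '[28,-29,10,0.04,0.5,28,-29,10,0.04,0,28,-29,10,0.04,0,28,-29,10,0.04,0,28,-29,10,0.04,0,28,-29,10,0.04,0,28,-29,10,0.04,0,28,-29,10,0.046,0]' 5
python3 -m handwheel '[29,-29,0,0,0,29,-29,0,0,0,29,-29,0,0,0,29,-29,0,0,0,29,-29,0,0,0,29,-29,0,0,0,29,-29,0,0,0,29,-29,0,0,0]'
```

```text
time: 0.9
tool_pos: [0.3928, 0.264, 0.3209]
tool_rot: [-3.142, -0.0, -3.14]
contact_force: [0.6, 0.1, -0.8]
opening: 0.0327
grip_force: 0.0
time: 1.7
tool_pos: [0.6249, 0.032, 0.3202]
tool_rot: [3.141, -0.001, -3.142]
contact_force: [0.6, 0.9, 0.4]
opening: 0.0002
grip_force: 0.0
```

```bash
python3 -m handwheel '[7,-4,-15,0,0,0,0,-15,0,0,0,0,-10,0,0,0,0,-4,0,0,0,0,-4,0,0,0,0,-4,0,0,0,0,-4,0,0]'
```

```text
time: 2.4
tool_pos: [0.6312, 0.0297, 0.2654]
tool_rot: [-3.142, 0.002, -3.141]
contact_force: [-0.1, -0.7, 3.0]
opening: 0.0003
grip_force: 1.2
```

```bash
python3 -m handwheel '[-4.5,0,-4.5,0,0,-4.5,0,-4.5,0,0,-4.5,0,-4.5,0,0,-4.5,0,-4.5,0,0,-3.8,0,-5,0,0,-3.8,0,-5,0,0,-3.8,0,-5,0,0,-3.8,0,-5,0,0]'
python3 -m handwheel '[-3,0,-5.5,0,0,-3,0,-5.5,0,0,-3,0,-5.5,0,0,-3,0,-5.5,0,0,-2.2,0,-6,0,0,-2.2,0,-6,0,0,-2.2,0,-6,0,0,-2.2,0,-6,0,0]'
```

```text
time: 3.2
tool_pos: [0.5976, 0.0294, 0.2262]
tool_rot: [3.142, 0.0, -3.141]
contact_force: [1.0, 0.1, 1.6]
opening: 0.0007
grip_force: 0.9
time: 4.0
tool_pos: [0.577, 0.0294, 0.1802]
tool_rot: [3.142, 0.0, -3.141]
contact_force: [1.5, -0.4, 2.1]
opening: 0.0005
grip_force: 0.8
```

```bash
python3 -m handwheel '[-1.5,0,-4,0,0,-1,0,-4,0,0,-1,0,-4,0,0,-1,0,-3,0,0,0,0,-2,0,0,0,0,-2,0,0]'
python3 -m handwheel '[0,0,-1,0,0,0,0,0,0,0]'
```

```text
time: 4.6
tool_pos: [0.572, 0.0295, 0.1615]
tool_rot: [3.141, -0.001, -3.141]
contact_force: [-1.7, -0.3, 1.3]
opening: 0.0009
grip_force: 0.9
time: 4.8
tool_pos: [0.5723, 0.0294, 0.1605]
tool_rot: [3.141, -0.001, -3.141]
contact_force: [0.1, -0.6, 0.1]
opening: 0.0001
grip_force: 0.0
```

```bash
python3 -m handwheel '[0,0,-1,0,0,0,0,0,0,0]'; python3 -m handwheel '[0,0,-1,0,0,0,0,0,0,0]';python3 -m handwheel '[0,0,-1,0,0,0,0,0,0,0]'
```

```text
time: 5.0
tool_pos: [0.5725, 0.0294, 0.1597]
tool_rot: [3.141, 0.0, -3.141]
contact_force: [0.3, -0.3, -0.6]
opening: 0.0004
grip_force: 0.0
time: 5.2
tool_pos: [0.5726, 0.0294, 0.1593]
tool_rot: [3.142, 0.001, -3.141]
contact_force: [-1.6, -0.4, 5.5]
opening: 0.0005
grip_force: 2.3
time: 5.4
tool_pos: [0.5726, 0.0294, 0.1592]
tool_rot: [-3.142, 0.001, -3.141]
contact_force: [-3.8, 0.7, 10.9]
opening: 0.0002
grip_force: 5.4
```

```bash
python3 -m handwheel '[0,0,5,0,0,0,0,15,0,0,0,0,25,0,0,-15,0,20,0,0,-25,12,0,0,0,-25,20,0,0,0,-10,14,0,0,0,0,0,0,0,0]'
python3 - <<'E'
from h import *
snap('wrist','w1');snap('side','side2')
P=cloud('w1').reshape(-1,3)
print(robot.observe()['tool_pos'])
E
```

```text
time: 6.2
tool_pos: [0.4968, 0.0769, 0.223]
tool_rot: [3.141, 0.0, -3.139]
contact_force: [-0.1, 0.5, 0.0]
opening: 0.0009
grip_force: 0.0
[0.49830695 0.07551001 0.22288868]
```

View pics/w1.png

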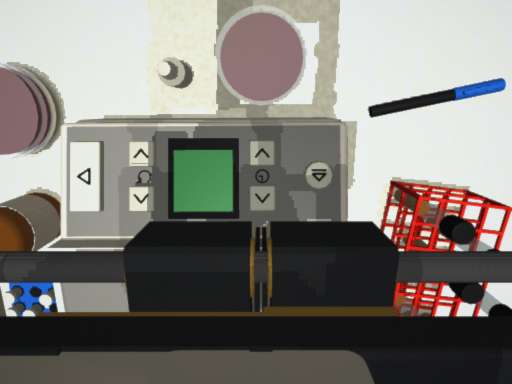

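View pics/side2.png

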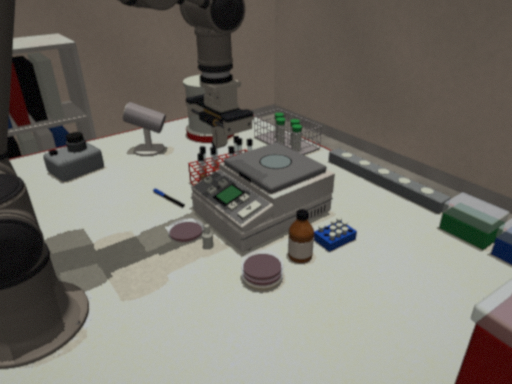

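The wrist view is turned 180°. Time-up is at (262,198), speed-up at (141,198), start at (85,176), and the side view shows the lid shut.

```bash
python3 - <<'E'
from h import *
np.set_printoptions(precision=4,suppress=True)
P=cloud('w1'); d=np.load('w1.npz')['d']
for n,(u,v) in dict(tu=(262,198),td=(262,153),su=(141,198),st=(85,176),rel=(319,175)).items(): print(n,np.nanmedian(P[v-8:v+9,u-8:u+9].reshape(-1,3),axis=0))
for u in (150,200,240,256,266,290,350,390): print(u,P[[228,240,270,300],u].tolist())
S=cloud('side2'); q=S[150:185,235:320].reshape(-1,3); q=q[(q[:,2]>.12)&(q[:,2]<.16)]
print('lid z pct',np.percentile(q[:,2],[5,25,50,75,95]))
A=np.c_[q[:,:2],np.ones(len(q))];k=abs(q[:,2]-np.median(q[:,2]))<.008
print(np.linalg.lstsq(A[k],q[k,2],rcond=None)[0],k.sum())
E
```

```text
tu [0.4999 0.0773 0.11  ]
td [0.4655 0.0772 0.1008]
su [ 0.5001 -0.0185  0.11  ]
st [ 0.4834 -0.0629  0.1054]
rel [0.4823 0.1223 0.1053]
150 [[0.4612525124776834, 0.0479811106776222, 0.2859762678560646], [0.46170090155404914, 0.05017337438376665, 0.2929511032849318], [0.46618022167266937, 0.05185105429038401, 0.29930913660376074], [0.4745395106790358, 0.05069391225597662, 0.29774820448964096]]
200 [[0.46155878369901177, 0.060538944004887865, 0.2850486619222366], [0.46166887919340094, 0.06192027951699551, 0.2929597952132906], [0.4666714708976216, 0.06264281607572778, 0.2982880228743954], [0.47425078578096663, 0.06230222150034394, 0.2981680740412015]]
240 [[0.4612029224629902, 0.07090055110032363, 0.28596114293318553], [0.4614129375342634, 0.07135131580804473, 0.2935379515427914], [0.4666688366730604, 0.07156567002376235, 0.2982493983578285], [0.4746450405873747, 0.07141766920185574, 0.2974911835297599]]
256 [[0.4884950276227669, 0.07391185841982066, 0.21069532587635728], [0.48824519601615624, 0.07413508196912691, 0.22695368864307472], [0.4702371018175955, 0.07503668945907901, 0.291200
[... 497 characters left out ...]
3111122318654, 0.29716630707226055], [0.47388241930805264, 0.08286245371217671, 0.29867991039175135]]
350 [[0.4616830219932506, 0.09933498836448931, 0.28444909587511824], [0.46153870115279383, 0.09710651378379877, 0.29307082418424346], [0.46643459774607626, 0.09601744173093166, 0.2985909495451617], [0.4740200981488732, 0.09658018746198957, 0.29839983625154204]]
390 [[0.5644854487268836, 0.2256219319813001, 0.00018034860038673717], [0.4612751188699962, 0.10623377650122559, 0.29366976557791913], [0.46690248398765033, 0.10530626052386807, 0.29762325822795443], [0.473502047707445, 0.10535762276571604, 0.2992031810958777]]
lid z pct [0.1236 0.1412 0.1422 0.143  0.144 ]
[0.0053 0.0055 0.1388] 2326
```

```bash
python3 -m handwheel '[-2,1,-35,0,0,0,0,-35,0,0,0,0,-15,0,0,0,0,-5,0,0,0,0,-2,0,0,0,0,-2,0,0,0,0,-2,0,0,0,0,0,0,0]'
```

```text
time: 7.1
tool_pos: [0.4959, 0.0764, 0.1272]
tool_rot: [3.142, 0.001, -3.141]
contact_force: [-0.0, -0.5, 0.5]
opening: 0.0008
grip_force: 0.0
```

```bash
python3 -m handwheel '[0,0,-1,0,0,0,0,-1,0,0,0,0,0,0,0]';python3 -m handwheel '[0,0,-1,0,0,0,0,0,0,0]';python3 -m handwheel '[0,0,-1,0,0,0,0,0,0,0]'
```

```text
time: 7.4
tool_pos: [0.496, 0.0764, 0.1251]
tool_rot: [3.142, 0.001, -3.141]
contact_force: [1.4, -0.3, 2.0]
opening: 0.0005
grip_force: 0.9
time: 7.6
tool_pos: [0.4961, 0.0764, 0.1241]
tool_rot: [3.141, 0.002, -3.141]
contact_force: [0.8, 0.3, 2.9]
opening: 0.0006
grip_force: 1.4
time: 7.8
tool_pos: [0.4961, 0.0764, 0.123]
tool_rot: [3.141, 0.001, -3.141]
contact_force: [1.7, -0.4, 4.5]
opening: 0.0005
grip_force: 2.0
```

```bash
python3 -m handwheel '[0,0,-1,0,0,0,0,0,0,0]'; python3 -m handwheel '[0,0,5,0,0,0,0,15,0,0,0,-20,15,0,0,0,-38,0,0,0,0,-30,0,0,0,0,-7,-15,0,0,0,0,-10,0,0,0,0,0,0,0]'
```

```text
time: 8.0
tool_pos: [0.4961, 0.0764, 0.1221]
tool_rot: [3.141, 0.002, -3.141]
contact_force: [1.9, 0.8, 4.5]
opening: 0.0005
grip_force: 2.5
time: 8.8
tool_pos: [0.4938, -0.0181, 0.13]
tool_rot: [3.14, -0.005, 3.141]
contact_force: [0.3, 0.2, 0.0]
opening: 0.0005
grip_force: 0.0
```

```bash
python3 -m handwheel '[1,0,-2,0,0,0,0,-1,0,0,0,0,-1,0,0,0,0,-1,0,0,0,0,-1,0,0,0,0,-1,0,0,0,0,0,0,0]'; python3 -m handwheel '[0,0,-1,0,0,0,0,0,0,0]'
```

```text
time: 9.5
tool_pos: [0.4968, -0.0185, 0.1249]
tool_rot: [3.141, 0.001, -3.141]
contact_force: [0.1, 1.5, 2.0]
opening: 0.0008
grip_force: 1.0
time: 9.7
tool_pos: [0.4969, -0.0186, 0.124]
tool_rot: [3.141, 0.001, -3.141]
contact_force: [0.3, 1.8, 2.9]
opening: 0.0003
grip_force: 1.5
```

```bash
python3 -m handwheel '[0,0,-1,0,0,0,0,0,0,0]'; python3 -m handwheel '[0,0,-1,0,0,0,0,0,0,0]'; python3 -m handwheel '[0,0,5,0,0,0,0,15,0,0,-3,-10,10,0,0,-8,-20,0,0,0,-4,-15,0,0,0,0,0,-15,0,0,0,0,-5,0,0,0,0,0,0,0]'
```

```text
time: 9.9
tool_pos: [0.497, -0.0186, 0.123]
tool_rot: [-3.142, 0.001, -3.141]
contact_force: [1.9, 1.2, 5.0]
opening: 0.0007
grip_force: 2.0
time: 10.1
tool_pos: [0.4971, -0.0187, 0.1221]
tool_rot: [-3.141, 0.002, -3.141]
contact_force: [1.5, 1.5, 4.9]
opening: 0.0005
grip_force: 2.6
time: 10.9
tool_pos: [0.4806, -0.0638, 0.131]
tool_rot: [3.141, -0.003, 3.142]
contact_force: [-0.2, 0.8, -0.6]
opening: 0.0008
grip_force: 0.0
```

```bash
python3 -m handwheel '[0,0,-4,0,0,0,0,-2,0,0,0,0,-1,0,0,0,0,-1,0,0,0,0,-1,0,0,0,0,-1,0,0,0,0,0,0,0]'; python3 -m handwheel '[0,0,-1,0,0,0,0,0,0,0]'
```

```text
time: 11.6
tool_pos: [0.4817, -0.0636, 0.1218]
tool_rot: [3.142, 0.0, -3.141]
contact_force: [-0.1, -0.0, 0.6]
opening: 0.0006
grip_force: 0.4
time: 11.8
tool_pos: [0.4818, -0.0636, 0.1209]
tool_rot: [-3.142, 0.001, -3.141]
contact_force: [0.5, 0.9, 2.3]
opening: 0.0008
grip_force: 1.0
```

```bash
python3 -m handwheel '[0,0,-1,0,0,0,0,-1,0,0,0,0,0,0,0]'; python3 -m handwheel '[0,0,-1,0,0,0,0,0,0,0]'; python3 -m handwheel '[0,0,5,0,0,0,0,15,0,0,0,0,30,0,0,0,0,40,0,0,0,0,40,0,0,-20,40,20,0,0,-20,40,0,0,0,0,0,0,0,0]'
python3 - <<'E'
from h import *
snap('side','side3'); snap('wrist','w3')
P=cloud('w3'); print(robot.observe()['tool_pos'])
cv2.imwrite('pics/both.png',cv2.resize(np.hstack([cv2.imread('pics/side3.png'),cv2.imread('pics/w3.png')]),(800,300)))
E
```

```text
time: 12.1
tool_pos: [0.4821, -0.0637, 0.119]
tool_rot: [-3.141, 0.001, -3.141]
contact_force: [2.0, 0.7, 4.5]
opening: 0.0003
grip_force: 2.0
time: 12.3
tool_pos: [0.4821, -0.0637, 0.1181]
tool_rot: [-3.141, 0.002, -3.141]
contact_force: [1.8, 0.4, 5.9]
opening: 0.0006
grip_force: 2.5
time: 13.1
tool_pos: [0.4387, 0.0196, 0.2682]
tool_rot: [3.14, -0.002, -3.138]
contact_force: [0.2, -0.8, -0.1]
opening: 0.0003
grip_force: 0.0
[0.44074937 0.01692599 0.26766565]
```

View pics/both.png

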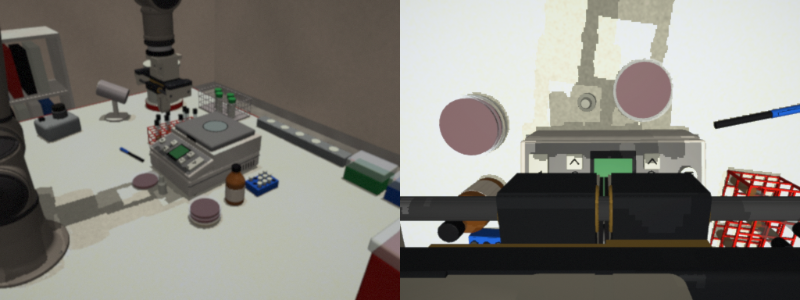

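The lid is shut (side view, around (215,130)), the robot is clear of the machine, and the bystanders have not moved.

```bash
python3 -c "
from cell import robot
print(robot.hand_in())"
```

```text
the job is handed in; nothing more can be done
None
```

I pushed the lid shut to its hard stop, then tapped time-up, speed-up and start in that order; by tip position and force each went in past the 2 mm press point. The job is handed in, with the robot clear of everything and the bystanders in place, but the judge's result was not shown.

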